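Fit the pressure tap and hold the blast gate half open for the reading

TASK

I want to measure the suction of the dust extraction at this inlet. Take the brass pressure tap out of the fittings tray, push it fully home in the test socket on the inlet box and let go of it, then slide the self-closing gate to half open, never opening it much beyond that, and hold it steady there against its spring for at least two seconds. Finish while still holding it half open, because I read the gauge then; leave the black blanking plugs in their pockets and the wax tin and screw box where they are.

Things in the scene. Friction and masses are not known exactly. Their poses are not given: they have to be found in the camera images.
- gate_box: green sheet-metal extraction inlet box, fixed on the bench, yaw within 0.25 rad, 158 (x) x 268 (y) x 72 mm to its lid; origin: centre of its underside, z up. On the lid: gate frame, its round inlet, a black test socket (y = +0.085). The gate's two rails (80 mm high) run past the box's -y end to y = -0.224. A 60 mm steel duct leaves its +x side along the bench
- inlet (a point): centre of the top of the inlet's aluminium collar (inner diameter 60, outer 74 mm), 112 mm above the bench, at y = -0.03 in the gate_box's frame; the steel blade slides under it. The gate frame is a plate 100 x 100 mm round it, top 86 mm above the bench; beside it at x = +0.064 a dark spring cartridge, top 89 mm
- test_socket (a point): centre of the mouth of the test socket's hole: black square boss 38 mm wide, its top 90 mm above the bench; round vertical hole 15 mm wide, chamfered, over 24 mm deep. A seated tap's flange rests on the boss: its origin is then 18 mm below this point. Axes as the gate_box's. Nothing else as high as the boss within 70 mm
- gate: steel gate blade with knob, 74 mm wide; origin on the knob's axis on the blade's top face, 77 mm above the bench; axes as the gate_box's, opens along its -y. Upright black knob, diameter 24 mm from 11 to 42 mm above the origin, thinner neck below; a flat arm 4.5 to 8.5 mm above the origin runs from the neck towards +x (to the spring rod) and a short pointer towards -x
- gate_knob (a point): middle of the knob on its axis, 103 mm above the bench, 26 mm above the gate's origin: the place to grip; knob top 119 mm above the bench. Shut, the knob's surface is 43 mm from the gate frame's edge. A red pointer at its foot runs along a scale on the rail nearer the robot; the long red line there is half open
- gate_travel (a joint): travel of the gate in m: 0 shut, 0.030 half open (blade covers half of the inlet), 0.060 fully open. A spring shuts it: about 3.6 N at 0, 9 N at half, 14.4 N at full (180 N/m), with light friction
- brass_tap: brass pressure tap, loose, about 45 g: shank 12 mm in diameter, 18 mm long, foot tapered, flange 22 mm in diameter (18 to 22 mm above the foot), knurled round body 14 mm in diameter (22 to 44 mm, the place to grip), small hose barb on top (to 56 mm). Origin at the centre of the foot, z up. It starts hanging by its flange in one of the tray's pockets, its origin 8 mm above the bench
- fittings_tray: pale wooden pocket tray, fixed to the bench, 124 (x) x 164 (y) x 26 mm; origin at the centre of its underside. Six round pockets 15 mm wide, 20 mm deep at x = -0.03, +0.03 and y = -0.05, 0, +0.05; four hold fittings, two are empty; at random position and yaw
- blank_plug_1: black rubber blanking plug, loose, in a pocket: same shank and flange as the tap, with a head 17 mm in diameter; 35 mm high in all, origin at its foot; to be left in its pocket
- blank_plug_2: another such black plug
- blank_plug_3: another such black plug
- wax_tin: flat round tin with a blue lid, 67 mm across, 24 mm high, loose; origin at the centre of its underside; a bystander
- screw_box: small beech box with a lid, 64 x 78 x 40 mm, loose; origin at the centre of its underside; a bystander

How it is judged:
On the way, in this order (a step that is already met when the one before it is completed fails the run):
1. the brass tap is seated in the test socket and released, the gate still shut (horizontal distance between brass_tap and test_socket below 0.006 m and z of brass_tap in the frame of test_socket below -0.0155 m and angle between brass_tap's own z axis and vertical below 0.12 rad and contact force between the fingers and brass_tap below 0.1 N and value of joint gate_travel below 0.01 m), for 0.2 s.
2. the gate is held half open by the fingers for two seconds (value of joint gate_travel between 0.0255 and 0.0345 m and contact force between the fingers and gate above 5 N), for 2 s.
At the end, for the whole second after the job is handed in: The fingers hold the gate (over 5 N) at 30 mm travel +-4.5 mm, under 10 mm/s; the tap stands untouched and at rest in the socket: flange within 2.5 mm of the boss, 6 mm of the axis, 0.12 rad of upright; plugs within 12 mm, wax tin and screw box within 30 mm of their starts (all of step 2 and velocity of joint gate_travel between -0.01 and 0.01 m/s and horizontal distance between brass_tap and test_socket below 0.006 m and z of brass_tap in the frame of test_socket below -0.0155 m and angle between brass_tap's own z axis and vertical below 0.12 rad and contact force between the arm and brass_tap below 0.1 N and linear speed of brass_tap below 0.02 m/s and distance of each of blank_plug_1, blank_plug_2, blank_plug_3 from where it was at the start of the episode below 0.012 m and distance of each of wax_tin, screw_box from where it was at the start of the episode below 0.03 m); the arm keeps its last pose, push and grip.
It fails at once if the gate opened far beyond half (over 40 mm) (value of joint gate_travel above 0.04 m).
It fails at once if a black blanking plug was taken out of its pocket or knocked out (distance of any of blank_plug_1, blank_plug_2, blank_plug_3 from where it was at the start of the episode above 0.015 m).
It fails at once if the wax tin or the screw box was pushed away (distance of any of wax_tin, screw_box from where it was at the start of the episode above 0.03 m).
It also fails if it takes over 58 s, if anything falls off the work surface, if the arm or the gripper's body presses on something with over 40 N, if the wrist force passes 120 N, or if a joint passes its speed limit or range.

ROBOT

A 7-joint arm with a two-finger parallel gripper is mounted at the origin on a cart in front of the work surface, level with it; the furniture and walls round the work are solid. World frame = base frame: x ahead of the robot, y to its left, z up, the work surface at z = 0. Lengths are in m, angles in rad, forces in N, time in s.
With the tool pointing down it reaches from about 0.425 to 0.875 m from the base axis. Payload 4.7 kg.
Tool frame: the origin (TCP) lies on the mounting face of the last link; the fingertips stand 182 mm ahead of it and the grasp point (between the pads) lies ahead of it (ctrl.grip_point_offset is the z of the grasp point in the tool frame, in m); z points along the fingers, y is the line along which they close (so a half turn about z gives the same grasp; the last joint's range is limited). The gripper opens to 87 mm and grips with 3 to 60 N. Pads are 19 mm wide; open, the fingers measure 117 mm over their backs; the gripper's body (75 mm by 190 mm) begins 51 mm behind the grasp point.
Start: joints at [-1.187, 0.321, -0.07, 1.45, 0.023, 1.371, -0.057], TCP at [0.235, 0.606, 0.405] pointing down, gripper open.
Joint ranges: [-2.86, 2.86], [-0.3, 2.09], [-1.38, 1.24], [0.06, 2.45], [-1.56, 4.7], [0.09, 2.05], [-2.69, 2.69]. Speed limits (rad/s): [2.57, 2.57, 3.14, 3.14, 3.14, 3.14, 3.14].

INTERFACE

Orientations are given as a rotation vector (axis times angle).
In Python, from bench import ctrl gives the robot as it stands.
- The arm moves only by the tool creep_tool, called in YAML: its name, and indented under it one key for each argument. Schema: {"type":"object","properties":{"ticks":{"type":"array","items":{"type":"object","properties":{"xyz":{"type":"array","items":{"type":"number"},"minItems":3,"maxItems":3},"spin":{"type":"number"},"finger_gap":{"type":"number"}},"additionalProperties":false,"required":["finger_gap"]},"minItems":1,"maxItems":20},"grip_n":{"type":"number"},"only":{"type":"string"},"quiet":{"type":"boolean"},"lines":{"type":"string"}},"required":["ticks"],"additionalProperties":false}. ticks is a list of rows, 1 to 20 of them, each an object with the fields xyz (a list: dx, dy, dz in fractions of the full range, 1 being 0.6 m), spin (a turn about the tool's z in shares of 2 rad (1.0 is 2 rad)), finger_gap (the opening from 0.0 (shut) to 1.0 (fully open)); a field left out counts as zero (the opening has to be given); each row is the pose to reach, as a shift and turn from the pose commanded when the call began, along the tool's axes at that moment; what a row does not reach only later rows make up. A row lasts 1/10 s, in which the tool goes at most 0.05 m and 0.15 rad, less where a joint would pass 70% of its speed; a pose out of reach is approached as far as the arm can. The fingers move at their own pace and stop on an object; grip_n is the grip in N (left out, the last holds). Time passes only in rows, so rows that do not move let the fingers close. The tool returns the time, the measured TCP pose, the force, the opening and the grip force at its end. only (a regular expression) keeps the lines of the reply that match it, lines (a string "A,B") keeps lines A to B, and quiet returns only ok. Input that does not fit is refused with a message, and nothing moves.
- ctrl.get_state(): the state, without advancing time (a new reading comes with each control period).
- ctrl.get_image(name): name is "scene" or "top" or "wrist"; returns (picture, depth): 480x640x3 uint8, red, green, blue; 480x640 float32, m along the optical axis (not along the pixel's ray), 0 where there is no reading.
- ctrl.camera_model(name): a dict with "vertical_fov" (degrees; the focal length in pixels is half the picture's height over the tangent of half this angle, whatever the lens; pixels are square), "cx", "cy" (the principal point, pixels), "k1" (the pictures are not rectified: a ray, as slopes to the right and down, at radius r is drawn at 1 + k1 r^2 times it, then the intrinsics apply), "rvec" (rotation vector, rad) and "tvec" (3), from world to camera coordinates, as OpenCV has them; the wrist camera has in their place "hand_eye" (4x4, takes a point from camera to tool coordinates, whose origin is the TCP and whose axes are the flange's). Camera axes: x right, y down, z forward; pixel columns grow to the right and rows downward; lengths in m; the calibration is good to about 2 mm. A picture is of the moment at which its call begins: read the wrist's pose just before it. camera_model takes no time and is no camera call.
- ctrl.close_job(): hands the job in; it is judged then, once.
The state is a dict: "time": time; "joint_positions": joint angles; "qd": joint speeds; "joint_torque": joint torques, N m; "position": TCP position; "tool_rot": TCP orientation; "ft_force": force on the tool from outside, world axes, zero at the start; "torque": the same for the moment, N m; "grip_width": opening from 0.0 (shut) to 1.0 (fully open); "grip_force": force on a finger pad.
Only numpy, scipy, OpenCV 4.12 (cv2) and the standard library are available. Lean on these libraries where they do the work, as an engineer would, in place of code of your own. Each camera call takes 0.05 s, during which the arm holds its last target. There are 200 camera calls.

## Working session

There is one attempt and no reset: what is moved stays moved. The work goes in short steps, Python scripts to look and compute and a tool call to move; the robot and the scene stay as the last step left them, time stands still between calls to the robot, and variables do not carry over. Pictures are saved under pics/ and viewed, at most 13 in all, crops included, and the job is handed in when it is done.

```bash
mkdir -p pics; ls; cat > h.py <<'E'
import numpy as np, cv2
from scipy.spatial.transform import Rotation as R
from bench import ctrl
def snap(name):
    s=ctrl.get_state(); im,d=ctrl.get_image(name); m=ctrl.camera_model(name)
    f=240/np.tan(np.radians(m["vertical_fov"])/2)
    if name=="wrist":
        T=np.eye(4);T[:3,:3]=R.from_rotvec(s["tool_rot"]).as_matrix();T[:3,3]=s["position"]
        W=T@np.array(m["hand_eye"])
    else:
        W=np.eye(4);r=R.from_rotvec(m["rvec"]).as_matrix();W[:3,:3]=r.T;W[:3,3]=-r.T@np.array(m["tvec"])
    return im,d,dict(f=f,cx=m["cx"],cy=m["cy"],k1=m["k1"],W=W)
def rays(px,c):
    K=np.array([[c["f"],0,c["cx"]],[0,c["f"],c["cy"]],[0,0,1]]);px=np.asarray(px,float).reshape(-1,1,2)
    return cv2.undistortPoints(px,K,np.array([c["k1"],0,0,0.])).reshape(-1,2)
def onplane(px,c,z):
    n=rays(px,c); d=np.c_[n,np.ones(len(n))]@c["W"][:3,:3].T; o=c["W"][:3,3]
    return o+d*((z-o[2])/d[:,2])[:,None]
def cloud(d,c):
    v,u=np.mgrid[0:480,0:640]; n=rays(np.c_[u.ravel(),v.ravel()],c)
    P=np.c_[n,np.ones(len(n))]*d.reshape(-1,1)
    return (P@c["W"][:3,:3].T+c["W"][:3,3]).reshape(480,640,3)
def save(n,im): cv2.imwrite("pics/"+n,cv2.cvtColor(im,cv2.COLOR_RGB2BGR))
E
python3 - <<'E'
from h import *
print(ctrl.grip_point_offset); s=ctrl.get_state(); print(s)
for n in("top","wrist"):
    im,d,c=snap(n); save(n+"1.png",im); np.savez("/tmp/"+n+"1.npz",im=im,d=d,**c); print(n,c["W"].round(3).tolist(),c["f"],c["k1"])
E
```

```text
pics
0.1635
{'time': 0.0, 'joint_positions': array([-1.18690464,  0.32184104, -0.07007734,  1.45166318,  0.02261392,
        1.37080051, -0.05684117]), 'qd': array([ 0.00109052, -0.00144307, -0.00151192, -0.00033858,  0.00091109,
        0.00012719,  0.00060407]), 'joint_torque': array([ 1.97830145e-04, -4.91286027e+01, -4.03871695e-01, -3.12522769e+01,
       -6.39528804e-02,  4.35662933e-02,  1.62494939e-04]), 'position': array([0.23488763, 0.60586066, 0.40365534]), 'tool_rot': array([-5.77387702e-01, -3.08783121e+00,  2.99993587e-03]), 'ft_force': array([-0.56276345,  0.28089298, -0.36971273]), 'torque': array([0.01666788, 0.03628018, 0.01968344]), 'grip_force': 0.0, 'grip_width': 0.9974101317521213}
top [[-0.013, -0.997, 0.073, 0.395], [-1.0, 0.013, 0.001, -0.016], [-0.002, -0.073, -0.997, 1.431], [0.0, 0.0, 0.0, 1.0]] 582.4978041500855 0.04997510334902387
wrist [[0.361, 0.905, 0.225, 0.174], [0.932, -0.35, -0.09, 0.63], [-0.003, 0.242, -0.97, 0.385], [0.0, 0.0, 0.0, 1.0]] 355.1180797339489 -0.006652554374063886
```

View pics/top1.png

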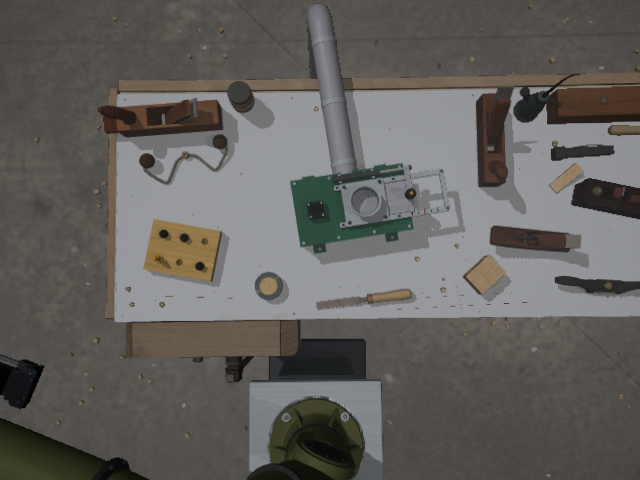

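The top view shows the tray at (183,250) with brass tap near (160,260). The box is centred around (355,205), with the test socket at (317,209) and knob at (411,193). The wax tin is at (269,286) and the screw box at (486,274).

```bash
python3 - <<'E'
from h import *
z=np.load("/tmp/top1.npz"); im,d=z["im"],z["d"]; c={k:z[k] for k in("cx","cy","f","k1","W")}
a=cv2.resize(im[210:290,135:235],None,fx=4,fy=4,interpolation=3); b=cv2.resize(im[155:255,285:455],None,fx=4,fy=4,interpolation=3)
o=np.zeros((400,680,3),np.uint8); o[:]=b; save("c_box.png",b)
save("c_tray.png",a)
P=cloud(d,c)
hsv=cv2.cvtColor(im,cv2.COLOR_RGB2HSV)
def blob(m,box):
    u0,v0,u1,v1=box; k=np.zeros_like(m);k[v0:v1,u0:u1]=m[v0:v1,u0:u1]
    n,l,st,ce=cv2.connectedComponentsWithStats(k.astype(np.uint8)); 
    return [(l==i,st[i,4],ce[i]) for i in range(1,n) if st[i,4]>12]
# tray
m=((hsv[...,0]>10)&(hsv[...,0]<30)&(hsv[...,1]>80)&(hsv[...,2]>110)).astype(np.uint8)
m=cv2.morphologyEx(m,cv2.MORPH_CLOSE,np.ones((15,15)))
t=max(blob(m,(130,200,240,300)),key=lambda x:x[1])
pts=np.argwhere(t[0])[:,::-1]; h=cv2.convexHull(pts.astype(np.int32)).reshape(-1,2)
w=onplane(h,c,.026)[:,:2]; r=cv2.minAreaRect(w.astype(np.float32)); print("tray",r,np.round(cv2.boxPoints(r),3).tolist())
dark=im.max(2)<50
for x in blob(dark,(140,215,230,290)): print("plug?",x[1],x[2],onplane(x[2],c,.035)[0].round(4),P[x[0]].mean(0).round(3))
for x in blob(dark,(290,170,460,250)): print("dark",x[1],x[2],onplane(x[2],c,.09)[0].round(4),onplane(x[2],c,.119)[0].round(4),np.median(P[x[0]],0).round(3))
# high things in box
k=(P[...,2]>.105)&(P[...,2]<.13)
for x in blob(k,(290,150,460,250)): print("high",x[1],x[2],P[x[0]].mean(0).round(4))
q=P[240:285,140:230]; j=q[...,2]>.045
print("tap?",q[j].round(3).tolist())
E
```

```text
tray ((0.4681975245475769, 0.3175117075443268), (0.16357652842998505, 0.12301705777645111), 78.71316528320312) [[0.3919999897480011, 0.24899999797344208], [0.5130000114440918, 0.22499999403953552], [0.5450000166893005, 0.38600000739097595], [0.42399999499320984, 0.4099999964237213]]
plug? 51 [163.47058824 233.56862745] [0.5073 0.3588 0.035 ] [0.507 0.358 0.038]
plug? 50 [183.74 237.38] [0.4975 0.3104 0.035 ] [0.497 0.309 0.039]
plug? 51 [199.43137255 265.68627451] [0.4292 0.2728 0.035 ] [0.428 0.26  0.095]
dark 70 [351.8        178.92857143] [ 0.6245 -0.092   0.09  ] [ 0.6196 -0.0903  0.119 ] [ 0.625 -0.093  0.085]
dark 71 [409.74647887 193.83098592] [ 0.5877 -0.2256  0.09  ] [ 0.5836 -0.221   0.119 ] [ 0.583 -0.22   0.117]
dark 256 [315.81640625 210.17578125] [ 0.5526 -0.0074  0.09  ] [ 0.5492 -0.0076  0.119 ] [ 0.555 -0.008  0.089]
high 234 [365.51282051 200.11111111] [ 0.5717 -0.1212  0.1117]
high 93 [410.43010753 193.40860215] [ 0.5848 -0.2229  0.1172]
tap? [[0.491, 0.314, 0.046], [0.395, -0.016, 1.431], [0.395, -0.016, 1.431], [0.395, -0.016, 1.431], [0.395, -0.016, 1.431], [0.3
[... 605 characters left out ...]
], [0.444, 0.373, 0.053], [0.444, 0.372, 0.05], [0.444, 0.368, 0.054], [0.444, 0.367, 0.049], [0.395, -0.016, 1.431], [0.441, 0.375, 0.047], [0.441, 0.371, 0.052], [0.395, -0.016, 1.431], [0.433, 0.276, 0.045], [0.433, 0.274, 0.046], [0.433, 0.272, 0.046], [0.433, 0.269, 0.048], [0.431, 0.279, 0.045], [0.431, 0.271, 0.048], [0.43, 0.267, 0.047], [0.395, -0.016, 1.431], [0.428, 0.276, 0.047], [0.426, 0.276, 0.046], [0.426, 0.274, 0.047], [0.426, 0.269, 0.047], [0.426, 0.266, 0.048], [0.424, 0.276, 0.046], [0.423, 0.269, 0.047], [0.395, -0.016, 1.431], [0.395, -0.016, 1.431], [0.395, -0.016, 1.431], [0.395, -0.016, 1.431], [0.395, -0.016, 1.431], [0.395, -0.016, 1.431], [0.395, -0.016, 1.431]]
```

View pics/c_box.png

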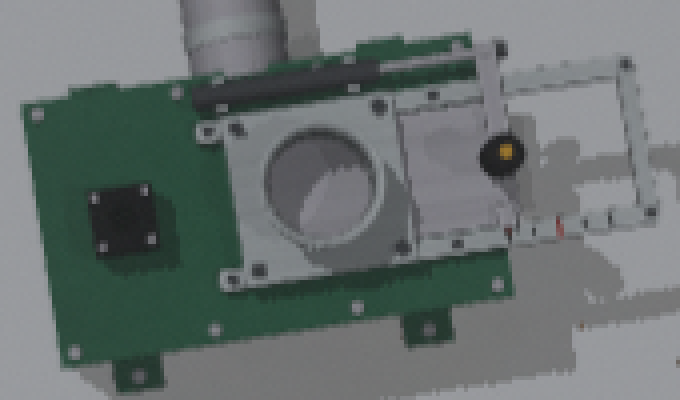

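View pics/c_tray.png

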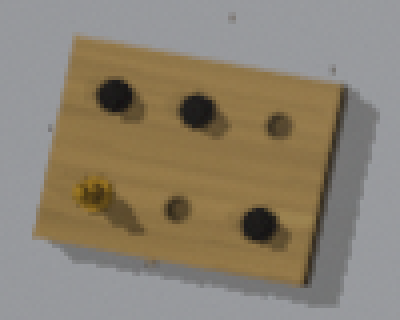

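The crops show an upright brass tap at the tray's lower left (crop 93,192), with plugs at the top left, top middle and bottom right. The gate is shut, with the red scale line at crop (560,228). Next I move above the tap and look with the wrist camera.

Careful with the scale: shifts go in shares of 0.6 m and turns go in shares of 2 rad. That gives: -0.284 m / 0.6 = -0.4733, 0.07 m / 0.6 = 0.1167, -0.5 rad / 2 = -0.25.

creep_tool:
  ticks:
    - {"xyz":[-0.0667, -0.0333, 0.0167], "spin":-0.05, "finger_gap":0.5}
    - {"xyz":[-0.1333, -0.0667, 0.0333], "spin":-0.1, "finger_gap":0.5}
    - {"xyz":[-0.2, -0.1, 0.05], "spin":-0.15, "finger_gap":0.5}
    - {"xyz":[-0.2667, -0.1333, 0.0667], "spin":-0.2, "finger_gap":0.5}
    - {"xyz":[-0.3333, -0.1667, 0.0833], "spin":-0.25, "finger_gap":0.5}
    - {"xyz":[-0.4, -0.2, 0.1], "spin":-0.25, "finger_gap":0.5}
    - {"xyz":[-0.45, -0.225, 0.1167], "spin":-0.25, "finger_gap":0.5}
    - {"xyz":[-0.4733, -0.2367, 0.1167], "spin":-0.25, "finger_gap":0.5}
    - {"xyz":[-0.4733, -0.2367, 0.1167], "spin":-0.25, "finger_gap":0.5}
    - {"xyz":[-0.4733, -0.2367, 0.1167], "spin":-0.25, "finger_gap":0.5}
    - {"xyz":[-0.4733, -0.2367, 0.1167], "spin":-0.25, "finger_gap":0.5}
    - {"xyz":[-0.4733, -0.2367, 0.1167], "spin":-0.25, "finger_gap":0.5}
  grip_n: 20

```text
time: 1.3
position: [0.447, 0.373, 0.3352]
tool_rot: [-0.21, 3.134, 0.002]
ft_force: [-0.7, -0.2, 0.4]
grip_width: 0.5
grip_force: 0.0
```

```bash
cat >> h.py <<'E'
def tool(target):  # shift in tool axes from measured TCP to bring the grasp point to target
    s=ctrl.get_state(); M=R.from_rotvec(s["tool_rot"]).as_matrix(); g=s["position"]+M[:,2]*ctrl.grip_point_offset
    return (M.T@(np.array(target)-g)).round(4), g.round(4), np.degrees(np.arctan2(M[1,1],M[0,1])).round(2), M[:,2].round(4)
def brass(im): 
    h=cv2.cvtColor(im,cv2.COLOR_RGB2HSV); return (h[...,0]>18)&(h[...,0]<32)&(h[...,1]>165)
E
python3 - <<'E'
from h import *
im,d,c=snap("wrist"); save("w2.png",im); np.savez("/tmp/w2.npz",im=im,d=d,**c)
P=cloud(d,c); print(tool([.4485,.371,.05]))
for lo,hi in((.05,.066),(.033,.049)):
    m=(d>0)&(P[...,2]>lo)&(P[...,2]<hi)&(np.hypot(P[...,0]-.4485,P[...,1]-.371)<.025)
    Q=P[m]; print(m.sum(),Q.mean(0).round(4),Q.min(0).round(4),Q.max(0).round(4))
E
```

```text
(array([-0.001 , -0.002 ,  0.1216]), array([0.4473, 0.3728, 0.1716]), np.float64(97.64), array([ 1.e-04,  8.e-04, -1.e+00]))
260 [0.448  0.3725 0.0581] [0.4428 0.366  0.05  ] [0.4566 0.3797 0.0659]
71 [0.4444 0.3722 0.0411] [0.4426 0.3658 0.0336] [0.4486 0.3795 0.0488]
```

View pics/w2.png

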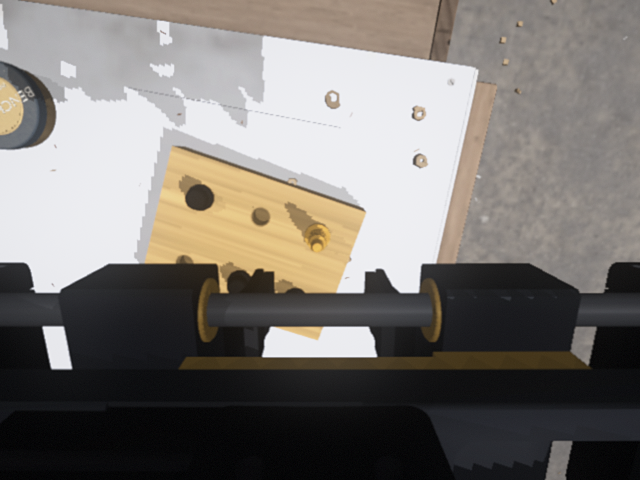

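The wrist view shows the tap at (317,235), well clear between the open fingers and the plugs. Descending.

In the tool's units: 0.1215 m / 0.6 = 0.2025, -0.0017 m / 0.6 = -0.0028.

creep_tool:
  ticks:
    - {"xyz":[-0.0028, 0, 0.05], "finger_gap":0.5}
    - {"xyz":[-0.0028, 0, 0.1], "finger_gap":0.5}
    - {"xyz":[-0.0028, 0, 0.15], "finger_gap":0.5}
    - {"xyz":[-0.0028, 0, 0.1833], "finger_gap":0.5}
    - {"xyz":[-0.0028, 0, 0.2025], "finger_gap":0.5}
    - {"xyz":[-0.0028, 0, 0.2025], "finger_gap":0.5}
    - {"xyz":[-0.0028, 0, 0.2025], "finger_gap":0.5}
  grip_n: 20

```text
time: 2.05
position: [0.4503, 0.3718, 0.2141]
tool_rot: [-0.205, 3.134, 0.001]
ft_force: [0.3, -0.1, 0.3]
grip_width: 0.5
grip_force: 0.0
```

```bash
python3 -c "
from h import *; print(tool([.449,.3726,.05]))"
```

```text
(array([0.0014, 0.0008, 0.0006]), array([0.4505, 0.372 , 0.0506]), np.float64(97.49), array([ 9.e-04,  1.e-03, -1.e+00]))
```

creep_tool:
  ticks:
    - {"finger_gap":0.0}
    - {"finger_gap":0.0}
    - {"finger_gap":0.0}
    - {"finger_gap":0.0}
    - {"finger_gap":0.0}
    - {"finger_gap":0.0}
    - {"finger_gap":0}
  grip_n: 20

```text
time: 2.75
position: [0.4502, 0.3713, 0.2136]
tool_rot: [-0.204, 3.135, 0.0]
ft_force: [0.2, -0.4, 2.9]
grip_width: 0.151
grip_force: 20.0
```

```bash
python3 -c "
from h import *; print(tool([.449,.3726,.05]))"
```

```text
(array([0.0011, 0.0014, 0.0001]), array([0.4503, 0.3714, 0.0501]), np.float64(97.46), array([ 3.e-04,  3.e-04, -1.e+00]))
```

In the tool's units: -0.389 m / 0.6 = -0.6483, -0.13 m / 0.6 = -0.2167.

creep_tool:
  ticks:
    - {"xyz":[0, 0, -0.0167], "finger_gap":0}
    - {"xyz":[0, 0, -0.05], "finger_gap":0}
    - {"xyz":[0, 0, -0.1], "finger_gap":0}
    - {"xyz":[0, 0, -0.15], "finger_gap":0}
    - {"xyz":[0, 0, -0.1917], "finger_gap":0}
    - {"xyz":[0, 0, -0.2083], "finger_gap":0}
    - {"xyz":[-0.0083, -0.0333, -0.2167], "finger_gap":0}
    - {"xyz":[-0.0167, -0.0917, -0.2167], "finger_gap":0}
    - {"xyz":[-0.0233, -0.1583, -0.2167], "finger_gap":0}
    - {"xyz":[-0.0333, -0.225, -0.2167], "finger_gap":0}
    - {"xyz":[-0.0417, -0.2917, -0.2167], "finger_gap":0}
    - {"xyz":[-0.05, -0.3583, -0.2167], "finger_gap":0}
    - {"xyz":[-0.06, -0.425, -0.2167], "finger_gap":0}
    - {"xyz":[-0.07, -0.4917, -0.2167], "finger_gap":0}
    - {"xyz":[-0.0783, -0.5583, -0.2167], "finger_gap":0}
    - {"xyz":[-0.0867, -0.6083, -0.2167], "finger_gap":0}
    - {"xyz":[-0.09, -0.6383, -0.2167], "finger_gap":0}
    - {"xyz":[-0.09, -0.6483, -0.2167], "finger_gap":0}
    - {"xyz":[-0.09, -0.6483, -0.2167], "finger_gap":0}
    - {"xyz":[-0.09, -0.6483, -0.2167], "finger_gap":0}
  grip_n: 20

```text
time: 4.75
position: [0.5539, -0.006, 0.3429]
tool_rot: [0.207, -3.134, -0.001]
ft_force: [0.4, 0.6, -0.4]
grip_width: 0.151
grip_force: 20.0
```

```bash
python3 - <<'E'
from h import *
im,d,c=snap("wrist"); save("w3.png",im); np.savez("/tmp/w3.npz",im=im,d=d,**c)
print(tool([.5545,-.007,.18]))
i2,d2,c2=snap("top"); np.savez("/tmp/top2.npz",im=i2,d=d2,**c2)
E
```

```text
(array([-0.0005, -0.0015, -0.0005]), array([ 0.5538, -0.0055,  0.1795]), np.float64(97.6), array([-6.e-04,  8.e-04, -1.e+00]))
```

View pics/w3.png

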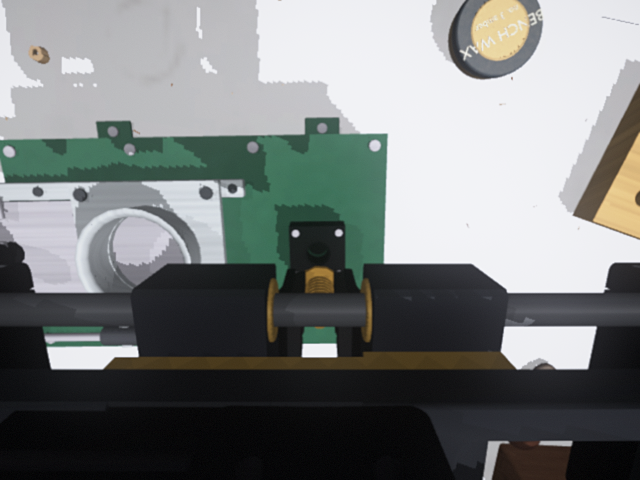

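The wrist view shows the boss top with its screws at (296,233) and (339,233), and the hole near (318,248). The held tap partly hides the hole; its foot is at about (320,268). I'll shift 45 mm past it to see the whole hole.

In the tool's units: -0.045 m / 0.6 = -0.075, -0.04 m / 0.6 = -0.0667.

creep_tool:
  ticks:
    - {"xyz":[-0.0333, 0, 0], "finger_gap":0}
    - {"xyz":[-0.0667, 0, 0], "finger_gap":0}
    - {"xyz":[-0.075, 0, 0], "finger_gap":0}
    - {"xyz":[-0.075, 0, 0], "finger_gap":0}
    - {"xyz":[-0.075, 0, 0], "finger_gap":0}
  grip_n: 20

```text
time: 5.35
position: [0.5982, -0.0013, 0.343]
tool_rot: [0.205, -3.134, -0.0]
ft_force: [-0.3, -0.6, -0.5]
grip_width: 0.15
grip_force: 20.0
```

```bash
python3 - <<'E'
from h import *
im,d,c=snap("wrist"); np.savez("/tmp/w4.npz",im=im,d=d,**c)
print(tool([.5545,-.007,.18]))
o=cv2.resize(im[140:300,240:400],None,fx=3.7,fy=3.7,interpolation=2); save("w4.png",o)
g=cv2.cvtColor(im,cv2.COLOR_RGB2GRAY)
m=(im.max(2)<75); m[:140]=0;m[262:]=0;m[:,:250]=0;m[:,390:]=0
P=cloud(d,c); k=(np.abs(P[...,2]-.09)<.006)&(d>0); k[:, :250]=0;k[:,390:]=0
Q=P[k&(np.hypot(P[...,0]-.5545,P[...,1]+.007)<.035)]; r=cv2.minAreaRect(Q[:,:2].astype(np.float32)); print(len(Q),r,np.median(Q[:,2]))
sc=((im.min(2)>110)).astype(np.uint8); n,l,st,ce=cv2.connectedComponentsWithStats(sc)
for i in range(1,n):
    if 3<st[i,4]<80 and 270<ce[i,0]<370 and 150<ce[i,1]<270: print(ce[i].round(1),st[i,4],onplane(ce[i],c,.0905)[0].round(4))
# tap: brass mask
b=brass(im); b[:,:280]=0;b[:,:]&=(np.arange(640)<360)[None]; b[:200]=0;b[296:]=0
v,u=np.nonzero(b)
for row in range(v.min(),v.max()+1,3):
    q=u[v==row]; 
    if len(q): print(row,q.min(),q.max(),np.median(d[row,q]).round(3))
E
```

```text
(array([ 0.0438,  0.0002, -0.0003]), array([ 0.598 , -0.0015,  0.1797]), np.float64(97.47), array([-8.e-04,  1.e-04, -1.e+00]))
3038 ((0.5558213591575623, -0.006144911050796509), (0.03800829127430916, 0.03795946389436722), 8.092276573181152) 0.09096325632729745
[341.5 164.8] 55 [0.5395 0.0061 0.0905]
[296.2 165.4] 53 [ 0.5437 -0.0228  0.0905]
[297.5 210.4] 50 [ 0.5726 -0.0186  0.0905]
[341.5 209.5] 52 [0.5682 0.0103 0.0905]Traceback (most recent call last):
  File "<stdin>", line 15, in <module>
    return umr_minimum(a, axis, None, out, keepdims, initial, where)
ValueError: zero-size array to reduction operation minimum which has no identity
```

View pics/w4.png

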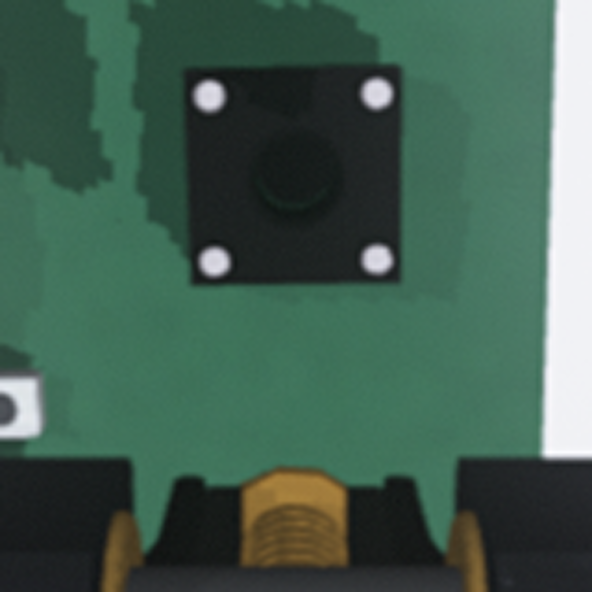

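The crop shows the four boss screws and the hole centred at crop (296,173). The brass flange spans crop x 242–347 with its front edge at row 468. I'll locate the tap relative to the hole with the same camera.

```bash
python3 - <<'E'
from h import *
z=np.load("/tmp/w4.npz"); im,d=z["im"],z["d"]; c={k:z[k] for k in("cx","cy","f","k1","W")}
M=R.from_rotvec(ctrl.get_state()["tool_rot"]).as_matrix(); t,g,_,_=tool([0,0,0])
P=cloud(d,c)
hsv=cv2.cvtColor(im,cv2.COLOR_RGB2HSV)
b=(hsv[...,0]>8)&(hsv[...,0]<32)&(hsv[...,1]>110)&(hsv[...,2]>60); b[:262]=0;b[296:]=0;b[:,:300]=0;b[:,339:]=0
Q=(P-g)@M   # tool coords about grasp point
for r in range(264,294,2):
    u=np.nonzero(b[r])[0]
    if len(u): q=Q[r,u]; print(r,u.min(),u.max(),(u.min()+u.max())/2,"y",q[:,1].min().round(4),q[:,1].max().round(4),"x at mid",np.median(q[len(q)//2-2:len(q)//2+3],0).round(4))
E
```

```text
268 311 327 319.0 y -0.0032 0.0046 x at mid [0.0103 0.0007 0.0199]
270 307 331 319.0 y -0.0051 0.0066 x at mid [0.0095 0.0007 0.0191]
272 305 333 319.0 y -0.006 0.0075 x at mid [0.0084 0.0007 0.0195]
274 305 333 319.0 y -0.0059 0.0075 x at mid [0.0074 0.0007 0.0194]
276 305 333 319.0 y -0.0057 0.0076 x at mid [0.0068 0.0007 0.0183]
278 305 333 319.0 y -0.0057 0.0076 x at mid [0.007  0.0007 0.0149]
280 305 333 319.0 y -0.0057 0.0076 x at mid [0.0071 0.0007 0.012 ]
282 305 333 319.0 y -0.0057 0.0075 x at mid [0.0068 0.0007 0.0101]
284 305 333 319.0 y -0.0057 0.0076 x at mid [0.0069 0.0007 0.0072]
286 305 333 319.0 y -0.0057 0.0075 x at mid [0.0073 0.0008 0.0037]
288 305 333 319.0 y -0.0056 0.0073 x at mid [0.0068 0.0008 0.0026]
290 305 333 319.0 y -0.0057 0.0072 x at mid [0.0066 0.0008 0.0009]
292 305 333 319.0 y -0.0057 0.0072 x at mid [ 0.0065  0.0008 -0.0013]
```

In the tool's units: 0.0423 m / 0.6 = 0.0705, 0.035 m / 0.6 = 0.0583.

creep_tool:
  ticks:
    - {"xyz":[0.0333, 0, 0], "finger_gap":0}
    - {"xyz":[0.0667, 0, 0], "finger_gap":0}
    - {"xyz":[0.0705, 0, 0.0167], "finger_gap":0}
    - {"xyz":[0.0705, 0, 0.0417], "finger_gap":0}
    - {"xyz":[0.0705, 0, 0.0583], "finger_gap":0}
    - {"xyz":[0.0705, 0, 0.0633], "finger_gap":0}
    - {"xyz":[0.0705, 0, 0.0633], "finger_gap":0}
    - {"xyz":[0.0705, 0, 0.0633], "finger_gap":0}
  grip_n: 20

```text
time: 6.2
position: [0.5573, -0.0071, 0.3052]
tool_rot: [-0.204, 3.135, -0.0]
ft_force: [0.5, 0.8, -0.7]
grip_width: 0.151
grip_force: 20.0
```

```bash
python3 - <<'E'
from h import *
print(tool([.556,-.007,.1135]))
im,d,c=snap("wrist"); P=cloud(d,c)
sc=((im.min(2)>100)).astype(np.uint8); n,l,st,ce=cv2.connectedComponentsWithStats(sc)
for i in range(1,n):
    if 8<st[i,4]<150 and 260<ce[i,0]<380 and 150<ce[i,1]<300: print(ce[i].round(1),st[i,4],onplane(ce[i],c,.0905)[0].round(4))
save("w5.png",cv2.resize(im[180:340,240:400],None,fx=3.7,fy=3.7,interpolation=2))
E
```

```text
(array([0.0013, 0.0003, 0.0282]), array([ 0.5573, -0.0071,  0.1417]), np.float64(97.46), array([ 2.e-04, -2.e-04, -1.e+00]))
[345.1 241.3] 68 [0.5398 0.0061 0.0905]
[293.8 241.9] 50 [ 0.5439 -0.0228  0.0905]
```

View pics/w5.png

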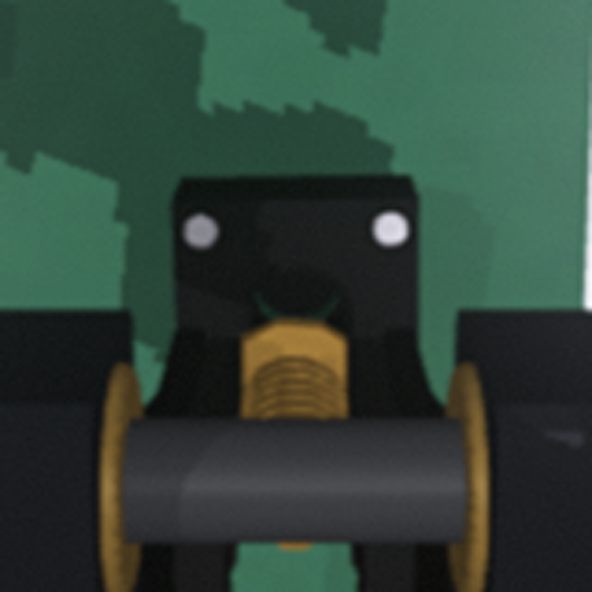

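The tap hangs just above the hole, centred between the screws at crop (200,231) and (390,229). Measurement says to shift 1 mm back toward the robot. Descending slowly.

In the tool's units: 0.016 m / 0.6 = 0.0267, 0.001 m / 0.6 = 0.0017.

creep_tool:
  ticks:
    - {"xyz":[0.0017, 0, 0], "finger_gap":0}
    - {"xyz":[0.0017, 0, 0.0067], "finger_gap":0}
    - {"xyz":[0.0017, 0, 0.0133], "finger_gap":0}
    - {"xyz":[0.0017, 0, 0.0183], "finger_gap":0}
    - {"xyz":[0.0017, 0, 0.0233], "finger_gap":0}
    - {"xyz":[0.0017, 0, 0.0267], "finger_gap":0}
    - {"xyz":[0.0017, 0, 0.0267], "finger_gap":0}
  grip_n: 20

```text
time: 6.95
position: [0.5557, -0.0072, 0.2888]
tool_rot: [0.204, -3.134, -0.0]
ft_force: [0.7, -0.2, -1.0]
grip_width: 0.155
grip_force: 20.0
```

```bash
python3 -c "
from h import *; print(tool([.556,-.007,.1135]))"
```

```text
(array([-0.0004,  0.0002,  0.0118]), array([ 0.5556, -0.0072,  0.1253]), np.float64(97.46), array([-7.e-04, -0.e+00, -1.e+00]))
```

In the tool's units: 0.0125 m / 0.6 = 0.0208, 0.012 m / 0.6 = 0.02.

creep_tool:
  ticks:
    - {"xyz":[0, 0, 0.005], "finger_gap":0}
    - {"xyz":[0, 0, 0.01], "finger_gap":0}
    - {"xyz":[0, 0, 0.015], "finger_gap":0}
    - {"xyz":[0, 0, 0.0183], "finger_gap":0}
    - {"xyz":[0, 0, 0.02], "finger_gap":0}
    - {"xyz":[0, 0, 0.0208], "finger_gap":0}
    - {"xyz":[0, 0, 0.0208], "finger_gap":0}
    - {"xyz":[0, 0, 0.0208], "finger_gap":0}
  grip_n: 20

```text
time: 7.75
position: [0.5558, -0.0073, 0.2776]
tool_rot: [0.204, -3.135, -0.001]
ft_force: [-2.8, 1.1, 4.5]
grip_width: 0.154
grip_force: 20.0
```

```bash
python3 -c "
from h import *; print(tool([.556,-.007,.1135]))"
```

```text
(array([-0.0002,  0.0002,  0.0006]), array([ 0.5558, -0.0072,  0.1141]), np.float64(97.46), array([-1.e-04,  4.e-04, -1.e+00]))
```

In the tool's units: 0.002 m / 0.6 = 0.0033, 0.001 m / 0.6 = 0.0017.

creep_tool:
  ticks:
    - {"xyz":[0, 0, 0.0017], "finger_gap":0}
    - {"xyz":[0, 0, 0.0033], "finger_gap":0}
    - {"xyz":[0, 0, 0.0033], "finger_gap":0}
    - {"xyz":[0, 0, 0.0033], "finger_gap":0}
  grip_n: 20

```text
time: 8.15
position: [0.5559, -0.0074, 0.2774]
tool_rot: [-0.204, 3.135, 0.002]
ft_force: [-6.2, 0.0, 16.6]
grip_width: 0.16
grip_force: 20.0
```

```bash
python3 -c "
from h import *; print(tool([.556,-.007,.1135]))"
```

```text
(array([-0.0001,  0.0002,  0.0004]), array([ 0.5559, -0.0072,  0.1139]), np.float64(97.45), array([ 1.e-04,  1.e-03, -1.e+00]))
```

In the tool's units: -0.075 m / 0.6 = -0.125, -0.065 m / 0.6 = -0.1083.

creep_tool:
  ticks:
    - {"xyz":[0, 0, -0.0025], "finger_gap":0.0}
    - {"xyz":[0, 0, -0.0025], "finger_gap":0.2}
    - {"xyz":[0, 0, -0.0025], "finger_gap":0.45}
    - {"xyz":[0, 0, -0.0025], "finger_gap":0.45}
    - {"xyz":[0, 0, -0.0025], "finger_gap":0.45}
    - {"xyz":[0, 0, -0.0025], "finger_gap":0.45}
    - {"xyz":[0, 0, -0.0333], "finger_gap":0.45}
    - {"xyz":[0, 0, -0.0667], "finger_gap":0.45}
    - {"xyz":[0, 0, -0.1083], "finger_gap":0.45}
    - {"xyz":[-0.0333, 0, -0.125], "finger_gap":0.45}
    - {"xyz":[-0.075, 0, -0.125], "finger_gap":0.45}
    - {"xyz":[-0.075, 0, -0.125], "finger_gap":0.45}
    - {"xyz":[-0.075, 0, -0.125], "finger_gap":0.45}
  grip_n: 20

```text
time: 9.45
position: [0.6003, -0.0014, 0.349]
tool_rot: [0.204, -3.133, 0.001]
ft_force: [0.3, 0.5, 0.1]
grip_width: 0.452
grip_force: 0.0
```

```bash
python3 - <<'E'
from h import *
im,d,c=snap("wrist"); P=cloud(d,c); save("w6.png",cv2.resize(im[120:300,200:440],None,fx=3.3,fy=3.3,interpolation=2))
near=(d>0)&(np.hypot(P[...,0]-.556,P[...,1]+.0065)<.022)
for lo,hi in((.0925,.097),(.098,.115),(.117,.135)):
    Q=P[near&(P[...,2]>lo)&(P[...,2]<hi)]; print(len(Q),Q.min(0).round(4),Q.max(0).round(4))
print(tool([.583,-.221,.108]))
E
```

```text
428 [ 0.5362 -0.0242  0.0925] [0.5741 0.0122 0.097 ]
58 [ 0.5488 -0.0135  0.099 ] [0.5593 0.0007 0.115 ]
319 [ 0.5494 -0.0126  0.117 ] [5.627e-01 1.000e-04 1.305e-01]
(array([ 0.0448, -0.2153,  0.0776]), array([ 0.5997, -0.0016,  0.1855]), np.float64(97.45), array([-1.9e-03, -4.0e-04, -1.0e+00]))
```

View pics/w6.png

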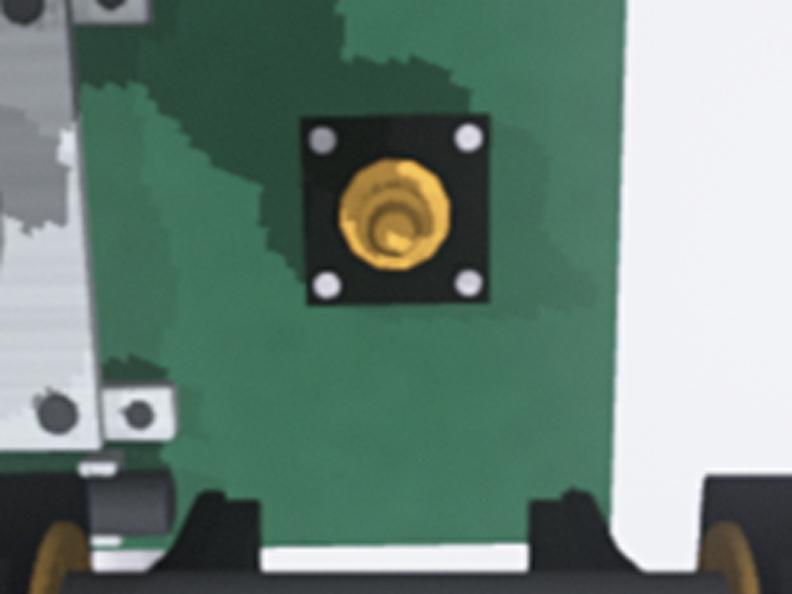

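The tap is seated: its flange sits flat on the boss, centred at crop (395,213) and upright. Now on to the knob, looking first with the same sideways offset.

creep_tool:
  ticks:
    - {"xyz":[0, -0.05, 0], "finger_gap":0.5}
    - {"xyz":[0, -0.1167, 0], "finger_gap":0.5}
    - {"xyz":[0, -0.1833, 0], "finger_gap":0.5}
    - {"xyz":[0, -0.25, 0], "finger_gap":0.5}
    - {"xyz":[0, -0.3167, 0], "finger_gap":0.5}
    - {"xyz":[0, -0.35, 0], "finger_gap":0.5}
    - {"xyz":[0, -0.3643, 0], "finger_gap":0.5}
    - {"xyz":[0, -0.3643, 0], "finger_gap":0.5}
    - {"xyz":[0, -0.3643, 0], "finger_gap":0.5}
    - {"xyz":[0, -0.3643, 0], "finger_gap":0.5}
  grip_n: 30

```text
time: 10.5
position: [0.6292, -0.2158, 0.3497]
tool_rot: [-0.209, 3.134, 0.002]
ft_force: [0.2, -0.2, 0.6]
grip_width: 0.503
grip_force: 0.0
```

```bash
python3 - <<'E'
from h import *
im,d,c=snap("wrist"); P=cloud(d,c); save("w7.png",im)
m=(d>0)&(np.abs(P[...,2]-.118)<.004)&(np.hypot(P[...,0]-.5847,P[...,1]+.224)<.03)
Q=P[m]; print(m.sum(),cv2.minEnclosingCircle(Q[:,:2].astype(np.float32)),Q.mean(0).round(4))
v,u=np.nonzero(m); (ce,r)=cv2.minEnclosingCircle(np.c_[u,v].astype(np.float32)); print(ce,r,onplane(ce,c,.119))
p=onplane(ce,c,.119)[0]; print(tool([p[0],p[1],.108]))
E
```

```text
1118 ((0.5877848863601685, -0.2237665057182312), 0.011827529408037663) [ 0.5874 -0.2237  0.1185]
(313.9347839355469, 190.71739196777344) 19.31210708618164 [[ 0.58729104 -0.22364463  0.119     ]]
(array([ 0.0426, -0.0022,  0.0782]), array([ 0.6292, -0.2159,  0.1862]), np.float64(97.62), array([ 0.    ,  0.0012, -1.    ]))
```

View pics/w7.png

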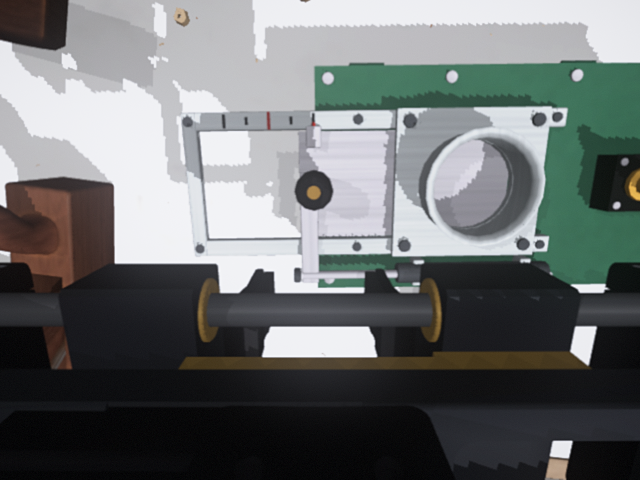

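The knob is at (314,191), with its pointer at the shut end and the red half-open line at (268,120). The approach is clear, so I lower onto the knob.

In the tool's units: 0.078 m / 0.6 = 0.13, -0.0022 m / 0.6 = -0.0037.

creep_tool:
  ticks:
    - {"xyz":[0.0333, -0.0017, 0], "finger_gap":0.5}
    - {"xyz":[0.0667, -0.0037, 0.0167], "finger_gap":0.5}
    - {"xyz":[0.0708, -0.0037, 0.05], "finger_gap":0.5}
    - {"xyz":[0.0708, -0.0037, 0.0833], "finger_gap":0.5}
    - {"xyz":[0.0708, -0.0037, 0.1083], "finger_gap":0.5}
    - {"xyz":[0.0708, -0.0037, 0.125], "finger_gap":0.5}
    - {"xyz":[0.0708, -0.0037, 0.13], "finger_gap":0.5}
    - {"xyz":[0.0708, -0.0037, 0.13], "finger_gap":0.5}
    - {"xyz":[0.0708, -0.0037, 0.13], "finger_gap":0.5}
  grip_n: 30

```text
time: 11.45
position: [0.5874, -0.226, 0.2725]
tool_rot: [-0.204, 3.134, -0.001]
ft_force: [0.6, 0.2, -0.5]
grip_width: 0.504
grip_force: 0.0
```

```bash
python3 -c "
from h import *; print(tool([.5873,-.2236,.108]))"
```

```text
(array([0.    , 0.0025, 0.001 ]), array([ 0.5876, -0.2261,  0.109 ]), np.float64(97.47), array([ 1.3e-03, -4.0e-04, -1.0e+00]))
```

creep_tool:
  ticks:
    - {"finger_gap":0.3}
    - {"finger_gap":0.2}
    - {"finger_gap":0.1}
    - {"finger_gap":0}
    - {"finger_gap":0}
    - {"finger_gap":0}
    - {"finger_gap":0}
  grip_n: 30

```text
time: 12.15
position: [0.5871, -0.2252, 0.2721]
tool_rot: [-0.205, 3.135, 0.002]
ft_force: [-1.9, 4.1, 4.3]
grip_width: 0.253
grip_force: 30.0
```

```bash
python3 -c "
from h import *; print(tool([.5873,-.2236,.108]))"
```

```text
(array([-0.0004,  0.0014,  0.0006]), array([ 0.5871, -0.225 ,  0.1086]), np.float64(97.5), array([-0.    ,  0.0012, -1.    ]))
```

In the tool's units: -0.025 m / 0.6 = -0.0417, -0.024 m / 0.6 = -0.04.

creep_tool:
  ticks:
    - {"xyz":[0, -0.005, 0], "finger_gap":0}
    - {"xyz":[0, -0.0117, 0], "finger_gap":0}
    - {"xyz":[0, -0.0183, 0], "finger_gap":0}
    - {"xyz":[0, -0.025, 0], "finger_gap":0}
    - {"xyz":[0, -0.0317, 0], "finger_gap":0}
    - {"xyz":[0, -0.0367, 0], "finger_gap":0}
    - {"xyz":[0, -0.04, 0], "finger_gap":0}
    - {"xyz":[0, -0.0417, 0], "finger_gap":0}
    - {"xyz":[0, -0.0417, 0], "finger_gap":0}
    - {"xyz":[0, -0.0417, 0], "finger_gap":0}
  grip_n: 35

```text
time: 13.15
position: [0.5906, -0.2488, 0.272]
tool_rot: [0.207, -3.135, -0.005]
ft_force: [-2.9, 7.2, 6.5]
grip_width: 0.252
grip_force: 35.0
```

```bash
python3 - <<'E'
from h import *
print(tool([.5912,-.2533,.108]))
im,d,c=snap("wrist"); save("w8.png",im)
i2,d2,c2=snap("top"); save("t8.png",i2); P=cloud(d2,c2)
E
```

```text
(array([ 0.    , -0.0051,  0.0005]), array([ 0.5906, -0.2482,  0.1085]), np.float64(97.54), array([-4.0e-04,  3.4e-03, -1.0e+00]))
```

View pics/w8.png

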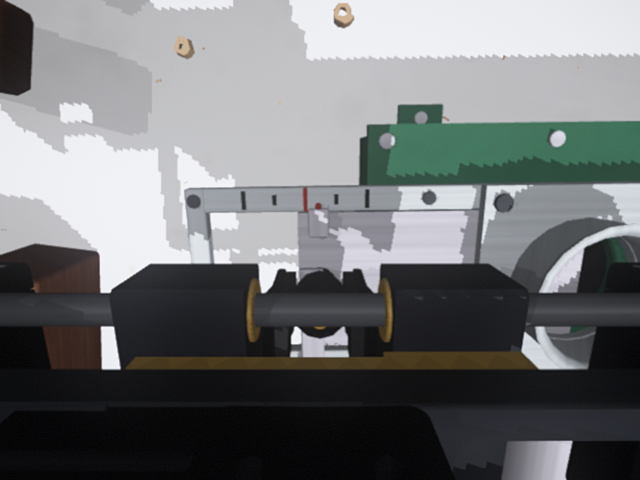

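The pointer's red mark at (319,206) is 14 px short of the red line at (305,199). Ticks are 31 px per 15 mm, so travel is about 23 mm and roughly 6.5 mm remains.

In the tool's units: -0.0065 m / 0.6 = -0.0108, -0.006 m / 0.6 = -0.01.

creep_tool:
  ticks:
    - {"xyz":[0, -0.0033, 0], "finger_gap":0}
    - {"xyz":[0, -0.0067, 0], "finger_gap":0}
    - {"xyz":[0, -0.01, 0], "finger_gap":0}
    - {"xyz":[0, -0.0108, 0], "finger_gap":0}
    - {"xyz":[0, -0.0108, 0], "finger_gap":0}
    - {"xyz":[0, -0.0108, 0], "finger_gap":0}
  grip_n: 35

```text
time: 13.85
position: [0.5915, -0.2547, 0.272]
tool_rot: [0.207, -3.134, -0.007]
ft_force: [-3.8, 9.4, 6.8]
grip_width: 0.248
grip_force: 35.0
```

```bash
python3 - <<'E'
from h import *
print(tool([.5912,-.2533,.108]))
im,d,c=snap("wrist"); hsv=cv2.cvtColor(im,cv2.COLOR_RGB2HSV)
m=((hsv[...,1]>110)&((hsv[...,0]<8)|(hsv[...,0]>172))&(hsv[...,2]>70)); m[:170]=0;m[235:]=0
n,l,st,ce=cv2.connectedComponentsWithStats(m.astype(np.uint8))
for i in range(1,n):
    if st[i,4]>3: print(st[i],ce[i].round(1),onplane(ce[i],c,.081)[0].round(4))
save("w9.png",cv2.resize(im[170:270,220:420],None,fx=4,fy=4,interpolation=2))
E
```

```text
(array([0.0001, 0.0007, 0.0005]), array([ 0.5914, -0.254 ,  0.1085]), np.float64(97.57), array([-8.0e-04,  4.3e-03, -1.0e+00]))
[316 188   5  21  67] [317.2 198.7] [ 0.5488 -0.2599  0.081 ]
```

View pics/w9.png

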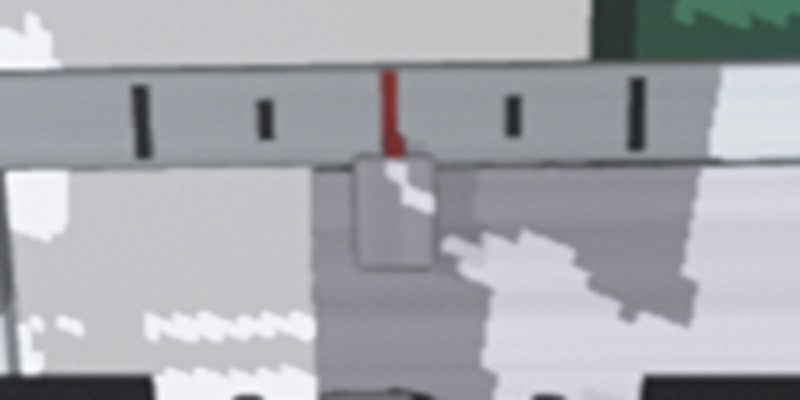

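The red pointer tip at crop (396,145) touches the long red line at (390,110), so the gate is half open to within about 1 mm. Now I hold it there.

creep_tool:
  ticks:
    - {"finger_gap":0}
    - {"finger_gap":0}
    - {"finger_gap":0}
    - {"finger_gap":0}
    - {"finger_gap":0}
    - {"finger_gap":0}
    - {"finger_gap":0}
    - {"finger_gap":0}
    - {"finger_gap":0}
    - {"finger_gap":0}
    - {"finger_gap":0}
    - {"finger_gap":0}
    - {"finger_gap":0}
    - {"finger_gap":0}
    - {"finger_gap":0}
    - {"finger_gap":0}
    - {"finger_gap":0}
    - {"finger_gap":0}
    - {"finger_gap":0}
    - {"finger_gap":0}
  grip_n: 35

```text
time: 15.9
position: [0.5915, -0.2547, 0.272]
tool_rot: [0.207, -3.134, -0.007]
ft_force: [-3.1, 7.4, 7.3]
grip_width: 0.255
grip_force: 35.0
```

creep_tool:
  ticks:
    - {"finger_gap":0}
    - {"finger_gap":0}
    - {"finger_gap":0}
    - {"finger_gap":0}
    - {"finger_gap":0}
    - {"finger_gap":0}
    - {"finger_gap":0}
    - {"finger_gap":0}
  grip_n: 35

```text
time: 16.7
position: [0.5915, -0.2547, 0.2721]
tool_rot: [0.207, -3.134, -0.007]
ft_force: [-2.7, 9.0, 7.7]
grip_width: 0.254
grip_force: 35.0
```

```bash
python3 - <<'E'
from h import *
print(tool([.5912,-.2533,.108]))
im,d,c=snap("wrist"); hsv=cv2.cvtColor(im,cv2.COLOR_RGB2HSV)
m=((hsv[...,1]>110)&((hsv[...,0]<8)|(hsv[...,0]>172))&(hsv[...,2]>70)); m[:170]=0;m[235:]=0
n,l,st,ce=cv2.connectedComponentsWithStats(m.astype(np.uint8)); print(st[1:],ce[1:])
print(ctrl.close_job())
E
```

```text
(array([0.0001, 0.0007, 0.0006]), array([ 0.5914, -0.254 ,  0.1086]), np.float64(97.57), array([-7.0e-04,  4.3e-03, -1.0e+00]))
[[316 188   5  21  68]] [[317.23529412 198.83823529]]
the job is handed in; nothing more can be done
None
```

The tap is seated in the test socket and released, the gate was held at half open (pointer on the red line) for over two seconds and is still held there, and the job is handed in; its verdict was not shown to me.

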